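Bolt the sprung lid of the pastry carrier

ROBOT

A 6-joint arm with a two-finger parallel gripper is mounted at the origin on the work surface. World frame = base frame: x ahead of the robot, y to its left, z up, the work surface at z = 0. Lengths are in m, angles in rad, forces in N, time in s.
With the tool pointing down it reaches from about 0.35 to 0.975 m from the base axis. Payload 4.9 kg.
Tool frame: the origin (TCP) lies at the very end of the fingers, on their centre line; the grasp point (between the pads) lies 19 mm behind it (manip.hold_point_z is the distance from the TCP to the grasp point, in m); z points along the fingers, y is the direction in which the jaws open and shut (so a half turn about z gives the same grasp; the last joint's range is limited). The gripper opens to 85 mm and grips with 20 to 120 N. Pads are 22 mm wide; open, the fingers measure 114 mm over their backs; the gripper's body (76 mm by 85 mm) begins 54 mm behind the grasp point. The pads swing forward as they close: fully open they stand 13 mm farther back than shut.
Start: joints at [1.009, 0.053, 1.613, -0, 1.476, -0.119], TCP at [0.268, 0.565, 0.231] pointing down, gripper open.
Joint ranges: [-3.01, 3.01], [-1.01, 2.22], [0.06, 2.58], [-1.02, 4.17], [0.09, 2.62], [-3.14, 3.14]. Speed limits (rad/s): [2.57, 2.57, 3.14, 3.14, 3.14, 3.14].

INTERFACE

Orientations are given as a unit quaternion [w, x, y, z].
In Python, from plant import manip gives the robot as it stands. The module is installed in compiled form; this text tells all that it offers.
- The arm moves only by the shell command python3 -m creep 'ROWS'. ROWS is JSON, a list of rows, each a list of 7 numbers: the turn, a rotation vector about the tool's x, y, z in degrees, then the shift along the tool's x, y, z in m, then the opening, from 0 (shut) to 1 (fully open). In form: [[ax, ay, az, tx, ty, tz, jaw], ...]. A call has 1 to 20 rows; each row shifts and turns the commanded pose from where the row before left it, along the tool's axes as they then stand; what a row does not reach is not made up. A row lasts 1/12 s, in which the tool goes at most 41.7 mm and 7.16 degrees, less where a joint would pass 70% of its speed; a pose out of reach is approached as far as the arm can. A call is refused whole if a number of a shift passes 0.0417 or a number of a turn 7.16, either way. A call with a gripper value outside its range is refused whole. The fingers move at their own pace and stop on an object; the grip force is fixed at half the most. Time passes only in rows, so rows that do not move let the fingers close. It gives the time, the measured TCP pose, the force and the opening at its end, in the units of the state.
- manip.state(): the state, without advancing time (a new reading comes with each control period).
- manip.grab_frame(name): name is "scene" or "top"; returns the picture (400x640x3 uint8, blue, green, red); there is no depth.
- manip.get_calibration(name): a dict with "fx", "fy", "cx", "cy" (pixels), "dist" ([k1, k2, p1, p2, k3] as OpenCV has them; the pictures are not rectified), "xyz" and "attitude" of the camera in the world. Camera axes: x right, y down, z forward; pixel columns grow to the right and rows downward; lengths in m; the calibration is good to about 2 mm. A picture is of the moment at which its call begins. get_calibration takes no time and is no camera call.
- manip.job_done(): hands the job in, once; it reports no verdict.
Trained networks look in the newest picture that a camera, given by its name, has taken for a name from the list of things; names that differ only in an ending like _2 or _b are one class to them, and where a whole thing is asked for, a point or a joint stands for the part that bears it (a point fixed in the world has none). Each returns a list of dicts, best first, with "confidence" (0 to 1); they miss things now and then, are a little off and sometimes report something else, mostly with a low value. They report only what shows in the picture. A call takes as long as a camera call.
- manip.cut_out(target, camera): "pixels" (400x640 bool, what is visible of it) and "rect" ([left, top, right, bottom] in pixels, round what is visible of it).
The state is a dict: "time": time; "joint_pos": joint angles; "joint_vel": joint speeds; "joint_efforts": joint torques, N m; "tool_pos": TCP position; "tool_rot": TCP orientation; "contact_force": force on the tool from outside, world axes, zero at the start; "ft_torque": the same for the moment, N m; "gripper_width": opening from 0.0 (shut) to 1.0 (fully open).
Only numpy, scipy, OpenCV 4.12 (cv2) and the standard library are available. Lean on these libraries where they do the work, as an engineer would, in place of code of your own. Each camera call takes 0.05 s, during which the arm holds its last target.

TASK

Shut the blue pastry carrier for transport: its sprung lid pops up on its own, so hold it down by the bolt's red knob and push the sliding bolt across until its tip is fully home at the bottom of the brass keeper, so that the lid stays down when you let go. The keeper's height is only roughly known, so feel for its opening with light pushes and never ram the bolt against the brass (well under 20 N). Leave the moulds, jar, bowl and brush on the table where they are.

Things in the scene. Friction and masses are not known exactly. Their poses are not given: they have to be found in the camera images.
- case_foot (a point): Centre of the underside of the pastry carrier: a blue box 220 mm deep (its x) x 300 mm wide (its y) x 90 mm high, fixed to the table, with a white hinged lid. Axes: x from its front (robot side) to the hinge side, y towards the keeper side, z up.
- hinge (a point): Middle of the lid's hinge axis, on the case's far (+x) side: 100 mm to +x of the case's centre, 96 mm above the table. The axis runs along the case's y. Fixed to the case, same axes.
- knob (a point): Centre of the bolt's red knob, a cylinder 18 mm in diameter, 38 mm high. It stands square to the lid on a steel thumb plate 44 (x) x 64 (y) x 12 mm that moves with it; press there. Knob axis 165 mm from the hinge along the lid; lid fully down: plate top 21 mm, this point 40 mm above the hinge. At bolt reading 0 it is 10 mm to -y of hinge. y along the bolt to the keeper, z up the knob.
- bolt_tip (a point): Middle of the flat tip of the bolt bar (12 mm wide, 10 mm high), 166 mm to +y of the knob; with the lid fully down 16 mm above the hinge. The bar runs in two steel staples on the lid, 105 and 137 mm to +y of hinge, tops 29 mm above the hinge (lid down).
- keeper_nominal (a point): Nominal mouth centre of the keeper, a brass block at the case's +y side; case axes. Mouth faces -y: slot 20 mm wide, 12.4 mm high, 26 mm deep, solid bottom. The block sits in slotted cheeks: its real height is up to 10 mm above or below this point (not measured, stays put); x, y are true. So bar and slot meet with the knob 2 to 22 mm above fully down; over about 2 mm off, the face stops the bar.
- lid (a joint): Angle of the lid in rad: 0 fully down (hard stop), growing as the front rises; a damped spring holds it at about 0.3 when free. Pressing at the knob takes about 5 N at 0.13 and 10 N fully down. With the bolt home it rests between about 0.01 and 0.15.
- bolt (a joint): Travel of the bolt in m towards the case's +y: 0 drawn back; the tip meets the keeper's face at 0.012 and the pocket's bottom at 0.038. Friction about 2.5 N; it stays where it is left.
- wood_mould: Bystander: wooden pastry mould, 85 x 75 x 28 mm with a 100 mm handle along its -x, lying flat; origin on its underside.
- press_mould_a: Bystander: cream plunger mould, 68 mm diameter, 110 mm high, upright; origin at the centre of its underside.
- press_mould_b: Bystander: a second cream plunger mould like the first.
- jar: Bystander: amber jar with black cap, 72 mm diameter, 100 mm high; origin at the centre of its underside.
- bowl: Bystander: white bowl, 110 mm diameter, 50 mm high; origin at the centre of its underside.
- brush: Bystander: brush lying along its x; origin on its underside.

How it is judged:
On the way, in this order (a step that is already met when the one before it is completed fails the run):
1. the lid is pressed down to the keeper's height, with the bolt still out of it (value of joint lid below 0.17 rad and value of joint bolt below 0.016 m), for 0.1 s.
2. the bolt is home in the keeper with the lid down (value of joint lid below 0.17 rad and value of joint bolt above 0.034 m), for 0.2 s.
At the end, for the whole second after the job is handed in: The bolt has travelled at least 34 mm (22 mm or more of its tip inside the 26 mm pocket) and the lid, let go and at rest, is held down below 0.17 rad by the bolt (all of step 2 and velocity of joint lid below 0.05 rad/s); the robot touches nothing.
It fails at once if the bolt bar was rammed: more than 20 N between the bar and the keeper (contact force between bolt_c0 and anything else above 20 N).
It fails at once if a mould, the jar, the bowl, or the brush was shifted by more than 30 mm (distance of any of wood_mould, press_mould_a, press_mould_b, jar, bowl, brush from where it was at the start of the episode above 0.03 m).
It also fails if it takes over 58 s, if anything falls off the work surface, if the arm or the gripper's body presses on something with over 40 N, if the wrist force passes 120 N, or if a joint passes its speed limit or range.

## Working session

There is one attempt and no reset: what is moved stays moved. The work goes in short steps, Python scripts to look and compute and a shell command to move; the robot and the scene stay as the last step left them, time stands still between calls to the robot, and variables do not carry over. Pictures are saved under pics/ and viewed, and the job is handed in when it is done.

```bash
mkdir -p pics; python3 - <<'E'
from plant import manip
import cv2
for n in("scene","top"):
    cv2.imwrite(f"pics/{n}0.png",manip.grab_frame(n)); print(n,manip.get_calibration(n))
print(manip.state()); print(manip.hold_point_z)
E
```

```text
scene {'fx': 380.24391577504167, 'fy': 380.24391577504167, 'cx': 316.62934916309786, 'cy': 202.7336609934236, 'dist': array([-0.07763167,  0.        ,  0.        ,  0.        ,  0.        ]), 'xyz': array([ 1.42372998, -0.09069065,  0.91544203]), 'attitude': array([-0.29509047,  0.66540018,  0.62512909, -0.28174072])}
top {'fx': 519.4842074743799, 'fy': 519.4842074743799, 'cx': 323.01840015807824, 'cy': 195.26594374920296, 'dist': array([-0.06372075,  0.        ,  0.        ,  0.        ,  0.        ]), 'xyz': array([ 0.27359819, -0.05034319,  1.57489202]), 'attitude': array([ 0.05214414, -0.69619481,  0.71429451, -0.04875572])}
{'time': 0.1, 'joint_pos': array([ 1.00898338e+00,  5.33370180e-02,  1.61412461e+00, -3.85414990e-05,
        1.47601544e+00, -1.19011813e-01]), 'joint_vel': array([ 0.0006237 , -0.00082725, -0.00142495, -0.00138949,  0.00014392,
        0.00215254]), 'joint_efforts': array([ 5.02292532e-04, -3.94900453e+01, -3.71364105e+01, -1.12523830e-04,
        3.82185230e-03,  4.87975910e-06]), 'tool_pos': array([0.26751309, 0.56424079, 0.2301765 ]), 'tool_rot': array([-2.96499259e-04,  2.19594326e-01,  9.75590818e-01, -8.94547474e-04]), 'contact_force': array([ 0.3524725 , -0.54623477,  0.20055205]), 'ft_torque': array([-0.04859695, -0.01465874, -0.01295386]), 'gripper_width': 1.0003979516214565}
0.0187
```

View pics/scene0.png

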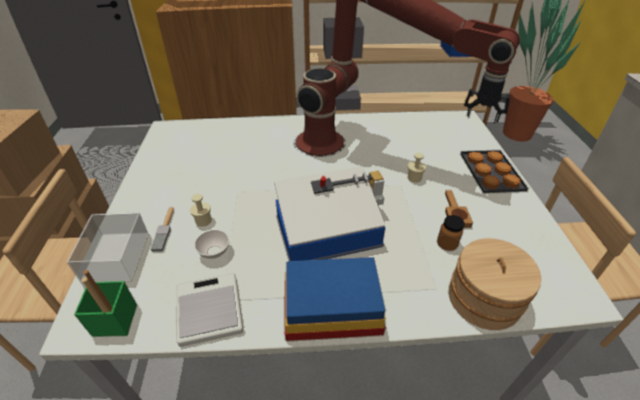

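View pics/top0.png

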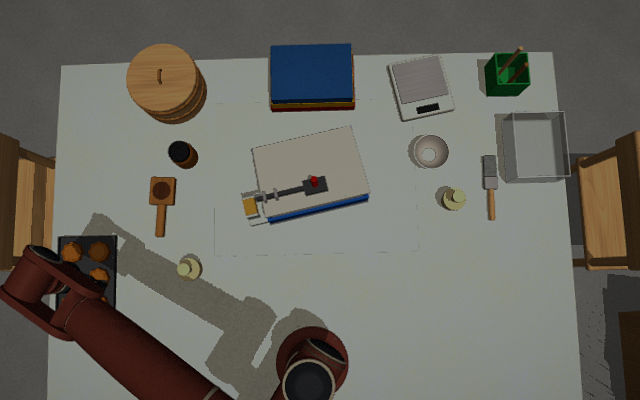

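```bash
python3 - <<'E'
from plant import manip
import cv2,numpy as np
for n,(a,b,c,d) in (("scene",(260,160,400,265)),("top",(230,115,380,230))):
    im=manip.grab_frame(n)
    for t in("knob","lid","case_foot","bolt_tip","keeper_nominal"):
        try:
            for r in manip.cut_out(t,n)[:2]:
                m=r["pixels"]; ys,xs=np.nonzero(m); print(n,t,round(r["confidence"],2),r["rect"],m.sum(),xs.mean().round(1),ys.mean().round(1))
                np.save(f"m_{n}_{t}.npy",m) if r["confidence"]>.5 else 0
        except Exception as e: print(n,t,e)
    cv2.imwrite(f"pics/{n}1.png",cv2.resize(im[b:d,a:c],None,fx=5,fy=5,interpolation=cv2.INTER_CUBIC))
E
```

```text
scene knob 0.83 [310.8, 180.1, 371.0, 191.1] 429 332.1 183.2
scene lid 0.94 [276.0, 167.6, 382.7, 245.4] 6095 327.0 204.8
scene case_foot 0.82 [274.7, 166.4, 386.6, 261.6] 8677 330.4 213.6
scene bolt_tip 0.86 [312.0, 175.3, 372.2, 192.1] 466 331.2 183.2
scene keeper_nominal 0.73 [273.7, 165.5, 389.1, 261.1] 8708 330.2 213.6
scene keeper_nominal 0.4 [312.5, 176.8, 370.3, 193.8] 413 328.3 183.8
top knob 0.67 [256.9, 175.3, 330.4, 205.3] 613 302.3 188.6
top knob 0.3 [151.8, 173.5, 173.2, 236.4] 990 161.8 198.7
top lid 0.77 [254.1, 126.0, 367.5, 215.3] 7286 309.0 171.4
top case_foot 0.96 [239.8, 126.0, 369.5, 231.0] 8736 306.4 177.5
top bolt_tip 0.58 [253.5, 176.7, 328.5, 199.7] 591 303.1 188.4
top keeper_nominal 0.73 [245.3, 123.8, 369.5, 225.4] 8656 306.1 177.7
```

View pics/scene1.png

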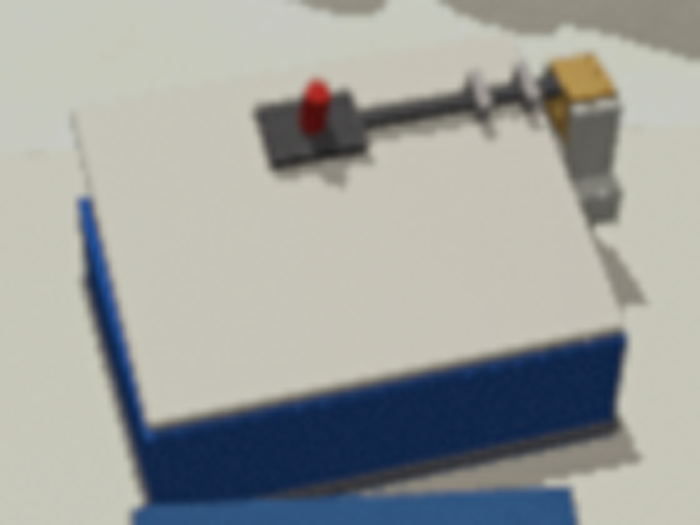

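View pics/top1.png

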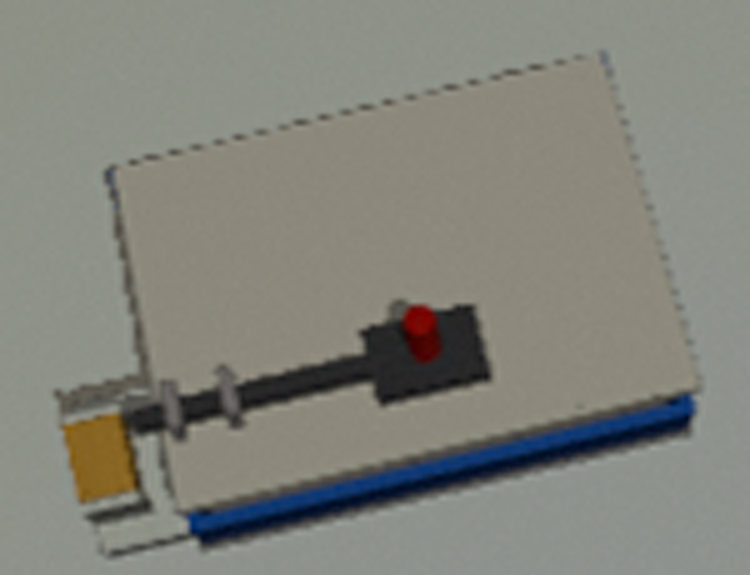

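```bash
cat > h.py <<'E'
from plant import manip
import cv2,numpy as np
from scipy.spatial.transform import Rotation as R
from scipy.optimize import least_squares
def q(w): return R.from_quat([w[1],w[2],w[3],w[0]])
def proj(n,P):
    c=manip.get_calibration(n); Rw=q(c["attitude"]).as_matrix().T
    K=np.array([[c["fx"],0,c["cx"]],[0,c["fy"],c["cy"]],[0,0,1]])
    p=cv2.projectPoints(np.asarray(P,float).reshape(-1,1,3),cv2.Rodrigues(Rw)[0],-Rw@c["xyz"],K,c["dist"])[0]
    return p.reshape(-1,2)
def case2w(s,p):
    return np.array([s[0],s[1],0])+np.asarray(p)@R.from_euler('z',s[2]).as_matrix().T
def lidp(th,d,y,h): # d dist from hinge
    return [0.1-d*np.cos(th)+h*np.sin(th),y,0.096+d*np.sin(th)+h*np.cos(th)]
E
cat > fit.py <<'E'
from h import *
def model(s):
    th=s[3]
    L=lambda d,y,h:lidp(th,d,y,h)
    top=[L(.165,-.01,.059),L(.143,-.042,.021),L(.187,-.042,.021),L(.187,.022,.021),L(.143,.022,.021),
      [-.11,.15,.09],[-.11,-.15,.09],[-.11,-.15,0.0]]
    sc=[L(.165,-.01,.059),L(.187,-.042,.021),L(.187,.022,.021),L(.143,.022,.021),L(.143,-.042,.021),[.11,.15,0],[.11,-.15,0]]
    return np.vstack([proj("top",case2w(s,top)),proj("scene",case2w(s,sc))])
t=np.array([(421,320),(475,307),(491,380),(382,403),(360,330),(190,520),(692,400),(690,430)])/5+[230,115]
c=np.array([(318,85),(258,105),(352,93),(368,143),(275,160),(615,425),(150,500)])/5+[260,160]
obs=np.vstack([t,c])
f=lambda s:(model(s)-obs).ravel()
r=least_squares(f,[.48,-.03,.2,.3],loss="soft_l1")
print(r.x); print(r.fun.reshape(-1,2).round(1) if 0 else f(r.x).reshape(-1,2).round(1))
s=r.x
for th in(s[3],.13,0): print(th,case2w(s,lidp(th,.165,-.01,.040)),case2w(s,lidp(th,.165,-.01,.021)))
print("kx dir",np.cos(s[2]),np.sin(s[2]))
E
python3 fit.py
```

```text
[ 0.55217678 -0.00482359  0.21719123  0.29886644]
[[-0.1  0.4]
 [-0.2 -0.5]
 [ 0.3 -1.3]
 [-0.7 -0.3]
 [ 0.3  0.4]
 [-1.4  3.5]
 [-0.6  2.6]
 [-2.5  0.6]
 [-1.3  0.8]
 [-2.   0. ]
 [-1.3 -1.1]
 [-0.6  0.2]
 [-1.8  0.5]
 [ 0.3  1.6]
 [ 2.   7.3]]
0.298866438206598 [ 0.50950199 -0.02448131  0.18280895] [ 0.50403911 -0.02568682  0.16465121]
0.13 [ 0.49728185 -0.02717795  0.15705211] [ 0.49487667 -0.02770871  0.13821243]
0 [ 0.49085873 -0.02859536  0.136     ] [ 0.49085873 -0.02859536  0.117     ]
kx dir 0.9765065560641901 0.21548769329976736
```

```bash
cat >> fit.py <<'E'
k=[i for i in range(15) if i not in(5,6,7,13,14)]
g=lambda s:np.r_[(model(s)-obs)[k].ravel(),(s[3]-.3)*200]
r=least_squares(g,s,loss="soft_l1");s=r.x;print(s);print(g(s)[:-1].reshape(-1,2).round(1))
print(case2w(s,lidp(s[3],.165,-.01,.040)))
for n in("top","scene"):
    im=manip.grab_frame(n).astype(int); m=(im[...,2]>110)&(im[...,1]<50)&(im[...,0]<50)
    n_,lab,st,ce=cv2.connectedComponentsWithStats(m.astype(np.uint8));
    print(n,[(st[i],ce[i]) for i in range(1,n_) if st[i][4]>8], proj(n,case2w(s,[lidp(s[3],.165,-.01,.040)])))
E
python3 fit.py | tail -14
```

```text
[ 0.55216131 -0.00460415  0.18537685  0.29955414]
[[-0.7  0.6]
 [-0.5  0. ]
 [-0.5 -0.6]
 [-1.6 -0.4]
 [-0.1  0.2]
 [-0.8  0.7]
 [-1.3 -0.4]
 [-0.5 -1.1]
 [-0.1  0.2]
 [-1.5  0.2]]
[ 0.50894153 -0.02288347  0.18290927]
top [(array([311, 176,   5,   6,  21], dtype=int32), array([313.38095238, 178.47619048]))] [[314.11783373 182.70055127]]
scene [(array([322, 178,   4,   3,  10], dtype=int32), array([323.2, 179. ]))] [[322.30423891 181.25267548]]
```

```bash
cat > yaw.py <<'E'
from h import *
L=lambda d,y,h:lidp(.3,d,y,h)
def ang(n,s,a,b):
    p=proj(n,case2w(s,[a,b])); d=p[1]-p[0]; return np.arctan2(d[1],d[0]), p
for yaw in (.18,.22,.26):
    s=[.552,-.0047,yaw]
    for n,a,b,o in(("top",[.11,.15,.095],[.11,-.15,.095],((110,172),(605,57))),
      ("top",[-.11,.15,0],[-.11,-.15,0],((205,545),(690,430))),
      ("top",[-.11,.15,.09],[-.11,-.15,.09],((190,522),(690,402))),
      ("top",L(.165,.14,.016),L(.165,.03,.016),((135,420),(360,370))),
      ("scene",[.11,-.15,.09],[.11,.15,.09],((150,430),(622,330)))):
        A,p=ang(n,s,a,b); o=np.array(o,float); d=o[1]-o[0]
        off=np.array([230,115] if n=="top" else [260,160])
        print(yaw,n,round(A,3),round(np.arctan2(d[1],d[0]),3),p.round(1).ravel(),(o/5+off).ravel())
E
python3 yaw.py
```

```text
0.18 top -0.202 -0.228 [250.5 147.4 350.8 126.9] [252.  149.4 351.  126.4]
0.18 top -0.205 -0.233 [268.3 223.8 364.6 203.8] [271. 224. 368. 201.]
0.18 top -0.205 -0.236 [264.8 221.  366.9 199.8] [268.  219.4 368.  195.4]
0.18 top -0.204 -0.219 [261.5 197.7 300.6 189.6] [257. 199. 302. 189.]
0.18 scene -0.184 -0.209 [288.7 246.5 386.1 228.3] [290.  246.  384.4 226. ]
0.22 top -0.241 -0.228 [249.4 149.7 348.9 125.3] [252.  149.4 351.  126.4]
0.22 top -0.245 -0.233 [270.1 225.3 365.5 201.5] [271. 224. 368. 201.]
0.22 top -0.244 -0.236 [266.7 222.7 367.9 197.5] [268.  219.4 368.  195.4]
0.22 top -0.243 -0.219 [262.6 199.5 301.4 189.8] [257. 199. 302. 189.]
0.22 scene -0.215 -0.209 [290.6 247.7 386.7 226.7] [290.  246.  384.4 226. ]
0.26 top -0.28 -0.228 [248.5 152.  346.9 123.8] [252.  149.4 351.  126.4]
0.26 top -0.284 -0.233 [272.  226.9 366.4 199.3] [271. 224. 368. 201.]
0.26 top -0.284 -0.236 [268.7 224.3 368.7 195.1] [268.  219.4 368.  195.4]
0.26 top -0.283 -0.219 [263.9 201.2 302.3 190. ] [257. 199. 302. 189.]
0.26 scene -0.246 -0.209 [292.6 248.9 387.2 225.1] [290.  246.  384.4 226. ]
```

```bash
cat > go.py <<'E'
from h import *
import sys
S=[.5522,-.0047,.207]
def tgt_rot(tilt):  # tool z along -normal of lid at tilt; y along +/-case y
    th=tilt; c=R.from_euler('z',S[2]).as_matrix()
    z=c@np.array([-np.sin(th),0,-np.cos(th)]); y=c@np.array([0,1,0])
    best=None
    for sg in(1,-1):
        m=np.column_stack([np.cross(sg*y,z),sg*y,z]); yield R.from_matrix(m)
def cur():
    s=manip.state(); return s,q(s["tool_rot"])
E
python3 - <<'E'
from go import *
s,r=cur()
print(r.as_matrix().round(3))
for t in tgt_rot(0): print(np.degrees((r.inv()*t).as_rotvec()).round(1), t.as_matrix().round(3).tolist())
k=case2w(S,lidp(.3,.165,-.01,.04));print(k)
t=list(tgt_rot(0))
for x in t: print("shift in target tool axes to knob xy at z=.26:",x.inv().apply([.509,-.0235,.26]-s["tool_pos"]).round(4))
E
```

```text
[[-0.904  0.429 -0.   ]
 [ 0.429  0.904  0.   ]
 [ 0.     0.    -1.   ]]
[  0.   -0.  -37.2] [[-0.979, -0.206, 0.0], [-0.206, 0.979, 0.0], [-0.0, 0.0, -1.0]]
[ -0.   -0.  142.8] [[0.979, 0.206, 0.0], [0.206, -0.979, 0.0], [0.0, 0.0, -1.0]]
[ 0.50942349 -0.02390155  0.18297429]
shift in target tool axes to knob xy at z=.26: [-0.1151 -0.6252 -0.0287]
shift in target tool axes to knob xy at z=.26: [ 0.1151  0.6252 -0.0287]
```

```bash
python3 -m creep '[[0,0,-6.2,0,0,-0.012,0.45],[0,0,-6.2,0,0,-0.012,0.45],[0,0,-6.2,0,0,-0.012,0.45],[0,0,-6.2,0,0,-0.012,0.45],[0,0,-6.2,0,0,-0.012,0.45],[0,0,-6.2,0,0,0,0.45]]' && python3 - <<'E'
from go import *
s,r=cur(); t=list(tgt_rot(0))[0]
print(np.degrees((r.inv()*t).as_rotvec()).round(2), r.inv().apply([.509,-.0235,.26]-s["tool_pos"]).round(4))
E
```

```text
time: 1.3
tool_pos: [0.2684, 0.5657, 0.2949]
tool_rot: [0.002, -0.106, 0.994, 0.002]
contact_force: [1.0, -0.2, 0.5]
gripper_width: 0.452
[0.21 0.21 0.28] [-0.1112 -0.6268  0.033 ]
```

```bash
python3 -m creep '[[0,0,0,-0.006,-0.031,0,0.45],[0,0,0,-0.006,-0.031,0,0.45],[0,0,0,-0.006,-0.031,0,0.45],[0,0,0,-0.006,-0.031,0,0.45],[0,0,0,-0.006,-0.031,0,0.45],[0,0,0,-0.006,-0.031,0,0.45],[0,0,0,-0.006,-0.031,0,0.45],[0,0,0,-0.006,-0.031,0,0.45],[0,0,0,-0.006,-0.031,0,0.45],[0,0,0,-0.006,-0.031,0,0.45],[0,0,0,-0.006,-0.031,0,0.45],[0,0,0,-0.006,-0.031,0,0.45],[0,0,0,-0.006,-0.031,0,0.45],[0,0,0,-0.006,-0.031,0,0.45],[0,0,0,-0.006,-0.031,0,0.45],[0,0,0,-0.006,-0.031,0,0.45],[0,0,0,-0.006,-0.031,0,0.45],[0,0,0,-0.006,-0.031,0,0.45],[0,0,0,0,-0.031,0,0.45],[0,0,0,0,-0.031,0,0.45]]' && python3 -m creep '[[0,0,0,0,0,0,0.45],[0,0,0,0,0,0,0.45]]' && python3 - <<'E'
from go import *
s,r=cur(); t=list(tgt_rot(0))[0]
print(np.degrees((r.inv()*t).as_rotvec()).round(2), r.inv().apply([.509,-.0235,.26]-s["tool_pos"]).round(4))
for n,(a,b,c,d) in (("scene",(250,110,410,250)),("top",(230,115,390,235))):
    im=manip.grab_frame(n)
    cv2.imwrite(f"pics/{n}2.png",cv2.resize(im[b:d,a:c],None,fx=4,fy=4,interpolation=cv2.INTER_CUBIC))
E
```

```text
time: 2.97
tool_pos: [0.5009, -0.0216, 0.2914]
tool_rot: [0.0, -0.103, 0.995, -0.0]
contact_force: [-0.1, 0.0, -0.4]
gripper_width: 0.453
time: 3.13
tool_pos: [0.5007, -0.0212, 0.2912]
tool_rot: [-0.0, -0.102, 0.995, 0.0]
contact_force: [-0.0, 0.4, -0.1]
gripper_width: 0.447
[ 0.02 -0.02 -0.2 ] [-0.0077 -0.004   0.0312]
```

View pics/scene2.png

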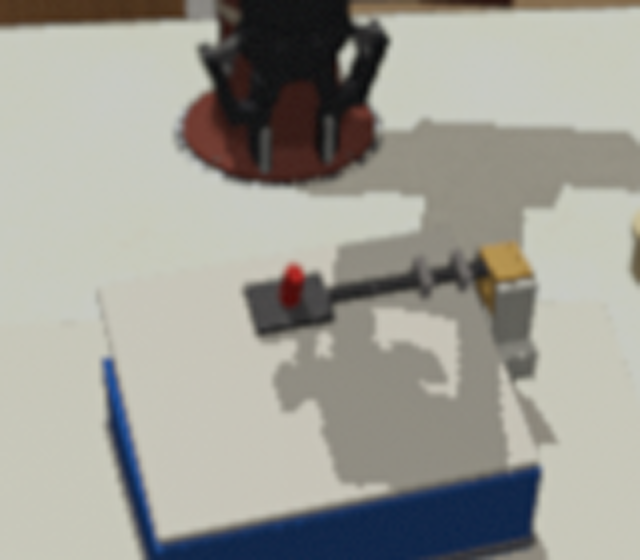

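View pics/top2.png

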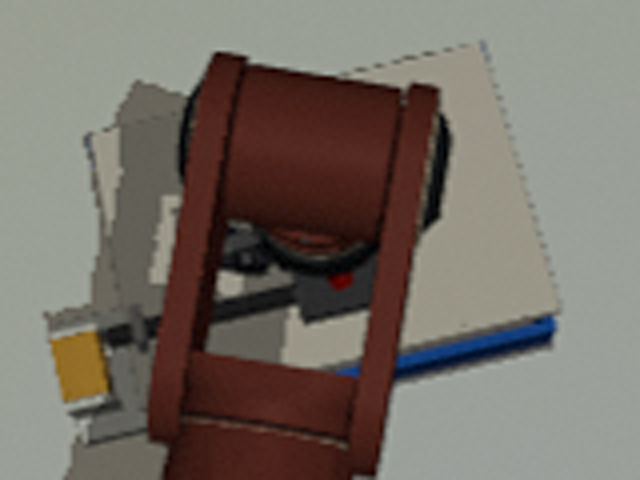

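```bash
cat > plan.py <<'E'
from go import *
s,r=cur(); T=list(tgt_rot(.15))[0]
print("rot",np.degrees((r.inv()*T).as_rotvec()).round(2))
print("F tool-case", R.from_euler('z',-S[2]).apply(s["contact_force"]).round(2), s["time"])
print("tcp case",(R.from_euler('z',-S[2]).apply(s["tool_pos"]-np.array([S[0],S[1],0]))).round(4), s["tool_pos"].round(4))
for th in(.3,.17,.13,.06,0):
    p=case2w(S,lidp(th,.165,-.01,.021)); print(th,p.round(4),"d in T axes",T.inv().apply(p-s["tool_pos"]).round(4))
E
python3 plan.py
```

```text
rot [ 0.03  8.6  -0.02]
F tool-case [ 0.26 -0.03  0.43] 3.2333
tcp case [-0.0537 -0.0039  0.2913] [ 0.5005 -0.0196  0.2913]
0.3 [ 0.5039 -0.0251  0.1648] d in T axes [-0.0212 -0.0061  0.1247]
0.17 [ 0.4964 -0.0266  0.1446] d in T axes [-0.0166 -0.0061  0.1459]
0.13 [ 0.4947 -0.027   0.1382] d in T axes [-0.0158 -0.0061  0.1525]
0.06 [ 0.4922 -0.0275  0.1269] d in T axes [-0.0149 -0.0061  0.1641]
0 [ 0.4906 -0.0278  0.117 ] d in T axes [-0.0149 -0.0061  0.1741]
```

```bash
python3 -m creep '[[0,4.3,0,-0.01,-0.003,0.01,0.45],[0,4.3,0,-0.01,-0.003,0.01,0.45],[0,0,0,0,0,0.02,0.45],[0,0,0,0,0,0.02,0.45],[0,0,0,0,0,0,0.45],[0,0,0,0,0,0,0.45]]' && python3 plan.py && python3 - <<'E'
from go import *
for n,(a,b,c,d) in (("scene",(290,130,390,210)),("top",(270,155,350,215))):
    im=manip.grab_frame(n)
    cv2.imwrite(f"pics/{n}3.png",cv2.resize(im[b:d,a:c],None,fx=7,fy=7,interpolation=cv2.INTER_CUBIC))
E
```

```text
time: 3.73
tool_pos: [0.5139, -0.0219, 0.2301]
tool_rot: [-0.076, -0.104, 0.992, -0.007]
contact_force: [0.3, -0.2, -0.1]
gripper_width: 0.45
rot [ 0.05 -0.14  0.08]
F tool-case [ 0.26 -0.25 -0.13] 3.7333
tcp case [-0.041  -0.0089  0.2301] [ 0.5139 -0.0219  0.2301]
0.3 [ 0.5039 -0.0251  0.1648] d in T axes [ 0.0006 -0.0011  0.0661]
0.17 [ 0.4964 -0.0266  0.1446] d in T axes [ 0.0051 -0.0011  0.0872]
0.13 [ 0.4947 -0.027   0.1382] d in T axes [ 0.0059 -0.0011  0.0938]
0.06 [ 0.4922 -0.0275  0.1269] d in T axes [ 0.0068 -0.0011  0.1054]
0 [ 0.4906 -0.0278  0.117 ] d in T axes [ 0.0068 -0.0011  0.1154]
```

View pics/scene3.png

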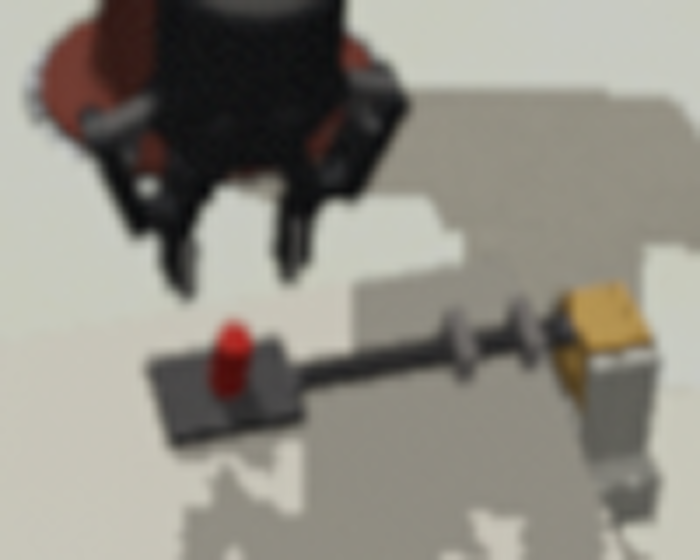

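```bash
python3 -m creep '[[0,0,0,0,-0.001,0.02,0.45],[0,0,0,0,0,0.02,0.45],[0,0,0,0,0,0.012,0.45],[0,0,0,0,0,0,0.28],[0,0,0,0,0,0,0.28],[0,0,0,0,0,0,0.28]]' && python3 plan.py && python3 - <<'E'
from go import *
for n,(a,b,c,d) in (("scene",(290,130,390,210)),("top",(270,155,350,215))):
    im=manip.grab_frame(n)
    cv2.imwrite(f"pics/{n}4.png",cv2.resize(im[b:d,a:c],None,fx=7,fy=7,interpolation=cv2.INTER_CUBIC))
E
```

```text
time: 4.33
tool_pos: [0.5083, -0.0258, 0.1814]
tool_rot: [-0.073, -0.103, 0.992, -0.008]
contact_force: [0.5, -0.1, 0.9]
gripper_width: 0.28
rot [-0.05  0.14 -0.03]
F tool-case [ 0.5  -0.25  0.86] 4.3333
tcp case [-0.0473 -0.0117  0.1814] [ 0.5083 -0.0258  0.1814]
0.3 [ 0.5039 -0.0251  0.1648] d in T axes [0.0016 0.0017 0.017 ]
0.17 [ 0.4964 -0.0266  0.1446] d in T axes [0.0062 0.0017 0.0381]
0.13 [ 0.4947 -0.027   0.1382] d in T axes [0.007  0.0017 0.0447]
0.06 [ 0.4922 -0.0275  0.1269] d in T axes [0.0078 0.0017 0.0563]
0 [ 0.4906 -0.0278  0.117 ] d in T axes [0.0079 0.0017 0.0663]
```

View pics/scene4.png

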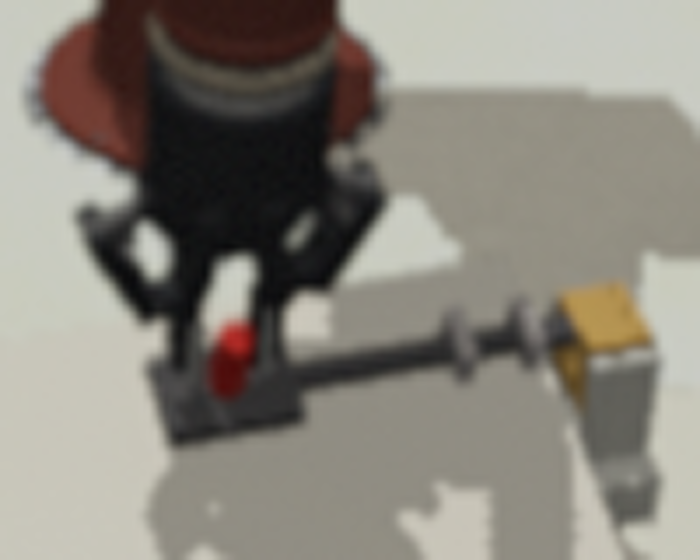

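```bash
python3 -m creep '[[0,0,0,0,0.001,0.005,0.28],[0,0,0,0.001,0,0.005,0.28],[0,0,0,0,0,0.005,0.28],[0,0,0,0.001,0,0.005,0.28],[0,0,0,0,0,0,0.28]]' && python3 plan.py;  python3 -m creep '[[0,0,0,0.001,0,0.005,0.28],[0,0,0,0,0,0,0.28]]' && python3 plan.py
```

```text
time: 4.85
tool_pos: [0.5015, -0.0259, 0.159]
tool_rot: [-0.075, -0.103, 0.992, -0.008]
contact_force: [-0.7, -0.2, 0.5]
gripper_width: 0.282
rot [ 0.01 -0.1  -0.03]
F tool-case [-0.7  -0.03  0.48] 4.85
tcp case [-0.0539 -0.0103  0.159 ] [ 0.5015 -0.0259  0.159 ]
0.3 [ 0.5039 -0.0251  0.1648] d in T axes [-0.0016  0.0003 -0.0061]
0.17 [ 0.4964 -0.0266  0.1446] d in T axes [0.0029 0.0003 0.015 ]
0.13 [ 0.4947 -0.027   0.1382] d in T axes [0.0038 0.0003 0.0216]
0.06 [ 0.4922 -0.0275  0.1269] d in T axes [0.0046 0.0003 0.0332]
0 [ 0.4906 -0.0278  0.117 ] d in T axes [0.0047 0.0003 0.0432]
time: 5.02
tool_pos: [0.5003, -0.0262, 0.1548]
tool_rot: [-0.075, -0.103, 0.992, -0.008]
contact_force: [0.1, -1.2, 1.6]
gripper_width: 0.277
rot [ 0.   -0.03 -0.03]
F tool-case [-0.17 -1.15  1.56] 5.0167
tcp case [-0.0552 -0.0104  0.1548] [ 0.5003 -0.0262  0.1548]
0.3 [ 0.5039 -0.0251  0.1648] d in T axes [-0.0022  0.0004 -0.0105]
0.17 [ 0.4964 -0.0266  0.1446] d in T axes [0.0023 0.0004 0.0106]
0.13 [ 0.4947 -0.027   0.1382] d in T axes [0.0031 0.0004 0.0172]
0.06 [ 0.4922 -0.0275  0.1269] d in T axes [0.004  0.0004 0.0288]
0 [ 0.4906 -0.0278  0.117 ] d in T axes [0.004  0.0004 0.0388]
```

```bash
python3 -m creep '[[0,0,0,0,0,0.004,0.28],[0,0,0,0,0,0.004,0.28],[0,0,0,0,0,0,0.28],[0,0,0,0,0,0,0.28]]' && python3 plan.py;  python3 - <<'E'
from go import *
for n,(a,b,c,d) in (("scene",(290,130,390,210)),("top",(270,155,350,215))):
    im=manip.grab_frame(n)
    cv2.imwrite(f"pics/{n}5.png",cv2.resize(im[b:d,a:c],None,fx=7,fy=7,interpolation=cv2.INTER_CUBIC))
E
```

```text
time: 5.35
tool_pos: [0.4993, -0.0265, 0.1474]
tool_rot: [-0.075, -0.103, 0.992, -0.008]
contact_force: [-0.8, -0.5, 4.6]
gripper_width: 0.283
rot [-0.01 -0.03 -0.04]
F tool-case [-0.9  -0.33  4.59] 5.35
tcp case [-0.0563 -0.0105  0.1474] [ 0.4993 -0.0265  0.1474]
0.3 [ 0.5039 -0.0251  0.1648] d in T axes [-0.0022  0.0005 -0.0179]
0.17 [ 0.4964 -0.0266  0.1446] d in T axes [0.0023 0.0005 0.0032]
0.13 [ 0.4947 -0.027   0.1382] d in T axes [0.0032 0.0005 0.0098]
0.06 [ 0.4922 -0.0275  0.1269] d in T axes [0.004  0.0005 0.0214]
0 [ 0.4906 -0.0278  0.117 ] d in T axes [0.0041 0.0005 0.0314]
```

View pics/scene5.png

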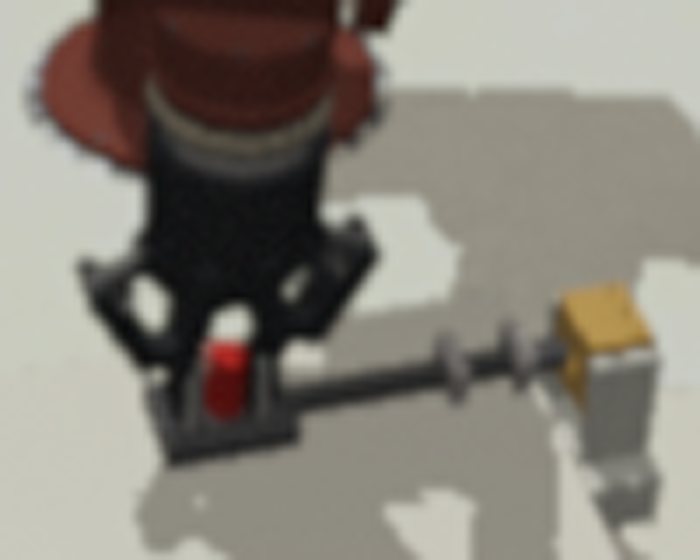

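```bash
python3 -m creep '[[0,0,0,0,0.002,0.001,0.28],[0,0,0,0,0.002,0.001,0.28],[0,0,0,0,0.002,0,0.28],[0,0,0,0,0.002,0,0.28],[0,0,0,0,0.002,0,0.28],[0,0,0,0,0.001,0,0.28],[0,0,0,0,0,0,0.28]]' && python3 plan.py|sed -n 2,3p;  python3 -m creep '[[0,0,0,0,0.001,0,0.28],[0,0,0,0,0,0,0.28]]' && python3 plan.py|sed -n 2,3p
```

```text
time: 6.03
tool_pos: [0.4974, -0.0153, 0.1457]
tool_rot: [-0.074, -0.103, 0.992, -0.008]
contact_force: [1.9, -1.9, 3.3]
gripper_width: 0.276
F tool-case [ 1.5  -2.25  3.27] 6.0333
tcp case [-0.0559  0.0009  0.1457] [ 0.4974 -0.0153  0.1457]
time: 6.2
tool_pos: [0.4971, -0.0147, 0.1457]
tool_rot: [-0.074, -0.103, 0.992, -0.008]
contact_force: [2.2, -2.6, 4.2]
gripper_width: 0.28
F tool-case [ 1.59 -2.97  4.22] 6.2
tcp case [-0.056   0.0015  0.1457] [ 0.4971 -0.0147  0.1457]
```

```bash
for i in 1 ; do python3 -m creep '[[0,0,0,0,0.001,0,0.28],[0,0,0,0,0,0,0.28]]' >/dev/null; python3 plan.py|sed -n 2,3p;  python3 -m creep '[[0,0,0,0,0.001,0,0.28],[0,0,0,0,0,0,0.28]]' >/dev/null; python3 plan.py|sed -n 2,3p; done
```

```text
F tool-case [ 2.07 -7.18  3.49] 6.3667
tcp case [-0.0559  0.0016  0.1458] [ 0.4972 -0.0147  0.1458]
F tool-case [ 2.61 -9.32  2.4 ] 6.5333
tcp case [-0.0558  0.0017  0.1459] [ 0.4972 -0.0146  0.1459]
```

```bash
A='p'; python3 -m creep '[[0,0,0,0,-0.0005,0.001,0.28],[0,0,0,0,0,0,0.28]]' >/dev/null; python3 plan.py|sed -n 2,3p;  python3 -m creep '[[0,0,0,0,0,0.001,0.28],[0,0,0,0,0,0,0.28]]' >/dev/null; python3 plan.py|sed -n 2,3p; python3 -m creep '[[0,0,0,0,0,0.001,0.28],[0,0,0,0,0,0,0.28]]' >/dev/null; python3 plan.py|sed -n 2,3p;python3 -m creep '[[0,0,0,0,0,0.001,0.28],[0,0,0,0,0,0,0.28]]' >/dev/null; python3 plan.py|sed -n 2,3p
```

```text
F tool-case [ 0.15 -7.14  5.66] 6.7
tcp case [-0.056   0.0016  0.1455] [ 0.4971 -0.0146  0.1455]
F tool-case [-0.64 -7.34  8.35] 6.8667
tcp case [-0.0561  0.0015  0.145 ] [ 0.4969 -0.0147  0.145 ]
F tool-case [-1.49 -7.1   9.78] 7.0333
tcp case [-0.0564  0.0016  0.1442] [ 0.4967 -0.0148  0.1442]
F tool-case [-1.43 -6.93  9.24] 7.2
tcp case [-0.0566  0.0016  0.1432] [ 0.4964 -0.0148  0.1432]
```

```bash
python3 -m creep '[[0,0,0,0,0,0.001,0.28],[0,0,0,0,0,0,0.28]]' >/dev/null; python3 plan.py|sed -n 2,3p;  python3 -m creep '[[0,0,0,0,0,0.001,0.28],[0,0,0,0,0,0,0.28]]' >/dev/null; python3 plan.py|sed -n 2,3p; python3 -m creep '[[0,0,0,0,0,0.001,0.28],[0,0,0,0,0,0,0.28]]' >/dev/null; python3 plan.py|sed -n 2,3p;python3 -m creep '[[0,0,0,0,0,0.001,0.28],[0,0,0,0,0,0,0.28]]' >/dev/null; python3 plan.py|sed -n 2,3p
```

```text
F tool-case [-2.44 -7.45  9.91] 7.3667
tcp case [-0.057   0.0016  0.1421] [ 0.4961 -0.0149  0.1421]
F tool-case [-2.65 -7.8  10.03] 7.5333
tcp case [-0.0572  0.0016  0.1411] [ 0.4959 -0.0149  0.1411]
F tool-case [-3.44 -7.58  8.51] 7.7
tcp case [-0.0575  0.0017  0.14  ] [ 0.4955 -0.0148  0.14  ]
F tool-case [-2.05 -2.88  7.22] 7.8667
tcp case [-0.058   0.0026  0.1385] [ 0.495  -0.0141  0.1385]
```

```bash
python3 -m creep '[[0,0,0,0,0.001,0.0005,0.28],[0,0,0,0,0,0,0.28]]' >/dev/null; python3 plan.py|sed -n 2,3p;  python3 -m creep '[[0,0,0,0,0.001,0,0.28],[0,0,0,0,0,0,0.28]]' >/dev/null; python3 plan.py|sed -n 2,3p; python3 -m creep '[[0,0,0,0,0.001,0,0.28],[0,0,0,0,0,0,0.28]]' >/dev/null; python3 plan.py|sed -n 2,3p
```

```text
F tool-case [-2.99 -2.65  7.24] 8.0333
tcp case [-0.0582  0.004   0.1375] [ 0.4944 -0.0127  0.1375]
F tool-case [-2.51 -2.33  6.76] 8.2
tcp case [-0.0582  0.0051  0.1375] [ 0.4942 -0.0117  0.1375]
F tool-case [-2.42 -2.51  6.8 ] 8.3667
tcp case [-0.0582  0.0061  0.1375] [ 0.494  -0.0107  0.1375]
```

Sliding in freely at friction force only. Continue in small steps.

```bash
python3 -m creep '[[0,0,0,0,0.001,0,0.28],[0,0,0,0,0.001,0,0.28],[0,0,0,0,0.001,0,0.28],[0,0,0,0,0,0,0.28]]' >/dev/null; python3 plan.py|sed -n 2,3p;  python3 -m creep '[[0,0,0,0,0.001,0,0.28],[0,0,0,0,0.001,0,0.28],[0,0,0,0,0.001,0,0.28],[0,0,0,0,0,0,0.28]]' >/dev/null; python3 plan.py|sed -n 2,3p; python3 -m creep '[[0,0,0,0,0.001,0,0.28],[0,0,0,0,0.001,0,0.28],[0,0,0,0,0.001,0,0.28],[0,0,0,0,0,0,0.28]]' >/dev/null; python3 plan.py|sed -n 2,3p
```

```text
F tool-case [-3.05 -2.45  8.96] 8.7
tcp case [-0.0582  0.0091  0.1376] [ 0.4934 -0.0078  0.1376]
F tool-case [-2.53 -3.42  8.11] 9.0333
tcp case [-0.0582  0.0121  0.1376] [ 0.4927 -0.0048  0.1376]
F tool-case [-2.39 -2.76  7.65] 9.3667
tcp case [-0.0582  0.0151  0.1376] [ 0.4921 -0.0019  0.1376]
```

```bash
python3 -m creep '[[0,0,0,0,0.001,0,0.28],[0,0,0,0,0.001,0,0.28],[0,0,0,0,0.001,0,0.28],[0,0,0,0,0.001,0,0.28],[0,0,0,0,0,0,0.28]]' >/dev/null; python3 plan.py|sed -n 2,3p;  python3 -m creep '[[0,0,0,0,0.001,0,0.28],[0,0,0,0,0.001,0,0.28],[0,0,0,0,0.001,0,0.28],[0,0,0,0,0,0,0.28]]' >/dev/null; python3 plan.py|sed -n 2,3p; python3 -m creep '[[0,0,0,0,0.001,0,0.28],[0,0,0,0,0.001,0,0.28],[0,0,0,0,0,0,0.28]]' >/dev/null; python3 plan.py|sed -n 2,3p;python3 -m creep '[[0,0,0,0,0.001,0,0.28],[0,0,0,0,0.001,0,0.28],[0,0,0,0,0,0,0.28]]' >/dev/null; python3 plan.py|sed -n 2,3p
```

```text
F tool-case [-2.46 -3.17  7.95] 9.7833
tcp case [-0.0582  0.019   0.1376] [0.4913 0.002  0.1376]
F tool-case [-2.56 -2.78  8.15] 10.1167
tcp case [-0.0582  0.022   0.1376] [0.4907 0.0049 0.1376]
F tool-case [-0.73 -2.88  8.31] 10.3667
tcp case [-0.0582  0.024   0.1376] [0.4903 0.0068 0.1376]
F tool-case [-2.56 -3.68  6.91] 10.6167
tcp case [-0.0582  0.026   0.1376] [0.4899 0.0088 0.1376]
```

```bash
for i in 1; do python3 -m creep '[[0,0,0,0,0.001,0,0.28],[0,0,0,0,0,0,0.28]]' >/dev/null; python3 plan.py|sed -n 2,3p;  python3 -m creep '[[0,0,0,0,0.001,0,0.28],[0,0,0,0,0,0,0.28],[0,0,0,0,0,0,0.28]]' >/dev/null; python3 plan.py|sed -n 2,3p;done
```

```text
F tool-case [-2.45 -2.92  6.7 ] 10.7833
tcp case [-0.0582  0.027   0.1376] [0.4897 0.0097 0.1376]
F tool-case [-2.01 -5.1   7.85] 11.0333
tcp case [-0.0582  0.0275  0.1377] [0.4896 0.0102 0.1377]
```

```bash
python3 -m creep '[[0,0,0,0,-0.0005,-0.001,0.28],[0,0,0,0,0,-0.002,0.28],[0,0,0,0,0,-0.002,0.28],[0,0,0,0,0,-0.002,0.28],[0,0,0,0,0,0,0.28]]' >/dev/null; python3 plan.py|sed -n 2,3p;  python3 -m creep '[[0,0,0,0,-0.001,-0.001,0.28],[0,0,0,0,-0.001,0,0.28],[0,0,0,0,0,0,0.28]]' >/dev/null; python3 plan.py|sed -n 2,3p
```

```text
F tool-case [-2.05 -4.24 -3.75] 11.45
tcp case [-0.0575  0.0278  0.143 ] [0.4902 0.0106 0.143 ]
F tool-case [-0.28  0.49  0.08] 11.7
tcp case [-0.0562  0.0261  0.1453] [0.4919 0.0093 0.1453]
```

Free of contact. Open the jaws a little and lift out, then look.

```bash
python3 -m creep '[[0,0,0,0,0,0,0.35],[0,0,0,0,0,0,0.35],[0,0,0,0,0,-0.01,0.35],[0,0,0,0,0,-0.015,0.35],[0,0,0,0,0,-0.02,0.35],[0,0,0,0,0,-0.03,0.35],[0,0,0,0,0,-0.03,0.35],[0,0,0,-0.03,0,-0.03,0.35],[0,0,0,0,0,0,0.35],[0,0,0,0,0,0,0.35]]'; python3 - <<'E'
from go import *
for n,(a,b,c,d) in (("scene",(260,130,400,235)),("top",(230,115,390,235))):
    im=manip.grab_frame(n)
    cv2.imwrite(f"pics/{n}6.png",cv2.resize(im[b:d,a:c],None,fx=5,fy=5,interpolation=cv2.INTER_CUBIC))
im=manip.grab_frame("scene")
for th in(.05,.1,.13,.3):
  for b in(0,.034,.038): print(th,b,((proj("scene",case2w(S,[lidp(th,.165,-.01+b,.059)]))-[260,130])*5).round(0))
E
```

```text
time: 12.53
tool_pos: [0.5416, 0.0191, 0.2761]
tool_rot: [-0.073, -0.103, 0.992, -0.008]
contact_force: [0.7, 0.0, -0.2]
gripper_width: 0.349
0.05 0 [[303. 266.]]
0.05 0.034 [[355. 257.]]
0.05 0.038 [[361. 256.]]
0.1 0 [[304. 259.]]
0.1 0.034 [[356. 250.]]
0.1 0.038 [[363. 249.]]
0.13 0 [[305. 256.]]
0.13 0.034 [[358. 247.]]
0.13 0.038 [[364. 246.]]
0.3 0 [[313. 239.]]
0.3 0.034 [[366. 230.]]
0.3 0.038 [[372. 229.]]
```

View pics/scene6.png

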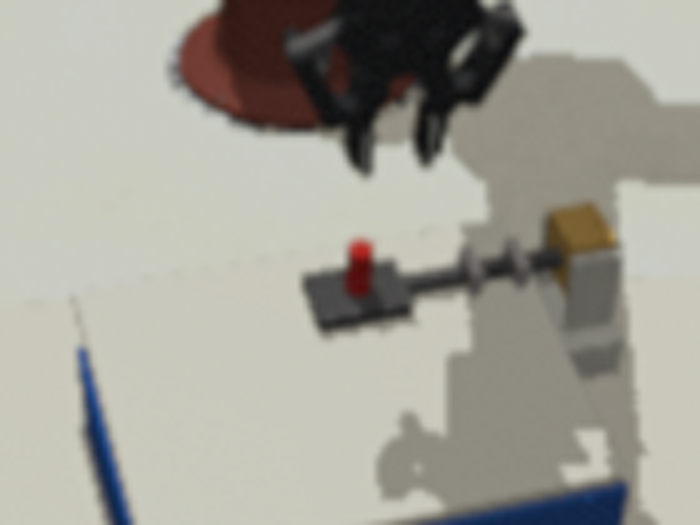

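```bash
cat > red.py <<'E'
from go import *
a=[cv2.imread("pics/scene0.png"),cv2.imread("pics/top0.png")]
b=[manip.grab_frame("scene"),manip.grab_frame("top")]
cv2.imwrite("pics/scene7.png",b[0]); cv2.imwrite("pics/top7.png",b[1])
for n,i,j in zip(("scene","top"),a,b):
    for im,th in((i,.3),(j,.12)):
        w=im.astype(float); w=np.clip(w[...,2]-np.maximum(w[...,1],w[...,0])-50,0,None); 
        m=np.zeros_like(w); x0,y0,x1,y1=(310,165,345,195) if n=="scene" else (285,165,325,195); m[y0:y1,x0:x1]=w[y0:y1,x0:x1]
        yy,xx=np.mgrid[:400,:640]; print(n,(m*xx).sum()/max(m.sum(),1),(m*yy).sum()/max(m.sum(),1),m.sum())
    for th,bo in((.3,0),(.11,.030),(.11,.034),(.11,.038),(.14,.038)): print("  model",th,bo,proj(n,case2w(S,[lidp(th,.165,-.01+bo,.04)])).round(2))
E
python3 red.py; python3 plan.py|head -3
```

```text
scene 322.90024529844646 179.03679476696647 1223.0
scene 331.5521126760563 181.2093896713615 1065.0
  model 0.3 0 [[321.99 181.35]]
  model 0.11 0.03 [[329.86 184.31]]
  model 0.11 0.034 [[331.06 184.09]]
  model 0.11 0.038 [[332.27 183.88]]
  model 0.14 0.038 [[332.47 183.05]]
top 313.75396825396825 179.73859126984127 2016.0
top 304.125 194.0 32.0
  model 0.3 0 [[314.49 182.51]]
  model 0.11 0.03 [[305.31 191.52]]
  model 0.11 0.034 [[303.9  191.85]]
  model 0.11 0.038 [[302.49 192.18]]
  model 0.14 0.038 [[302.27 191.3 ]]
rot [ 0.05 -0.16 -0.03]
F tool-case [ 0.07 -0.08  0.82] 12.7833
tcp case [-0.0084  0.0259  0.272 ] [0.5386 0.0189 0.272 ]
```

View pics/top6.png

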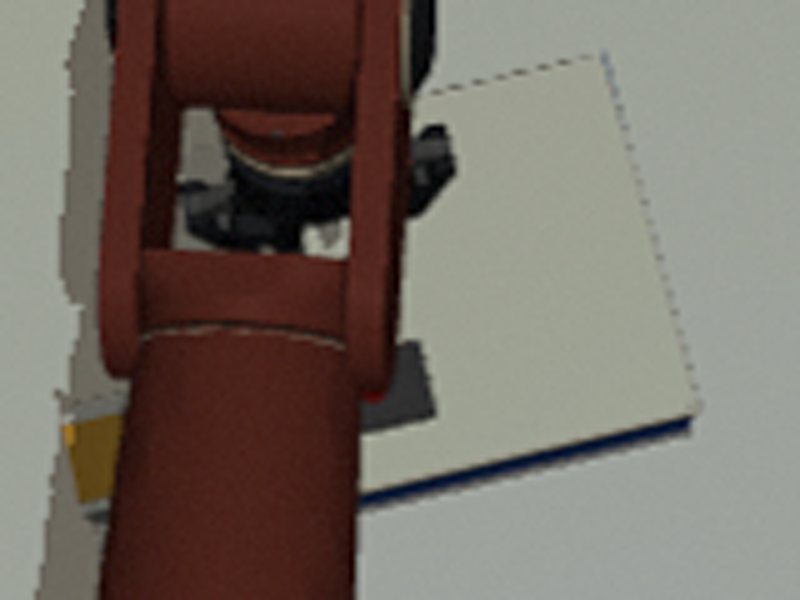

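```bash
python3 -m creep '[[0,0,0,0,0,-0.03,0.35],[0,0,0,0,0.04,-0.01,0.35],[0,0,0,0,0.04,0,0.35],[0,0,0,0,0.04,0,0.35],[0,0,0,0,0.04,0,0.35],[0,0,0,0,0.04,0,0.35],[0,0,0,0,0.04,0,0.35],[0,0,0,0,0.04,0,0.35],[0,0,0,0,0,0,0.35],[0,0,0,0,0,0,0.35]]'; python3 red.py; python3 - <<'E'
import cv2
im=cv2.imread("pics/top7.png");cv2.imwrite("pics/top8.png",cv2.resize(im[115:230,230:380],None,fx=5,fy=5,interpolation=cv2.INTER_CUBIC))
E
```

```text
time: 13.62
tool_pos: [0.4869, 0.2955, 0.312]
tool_rot: [-0.075, -0.104, 0.992, -0.008]
contact_force: [0.3, -0.4, -0.3]
gripper_width: 0.349
scene 322.90024529844646 179.03679476696647 1223.0
scene 331.55297397769516 181.2239776951673 1076.0
  model 0.3 0 [[321.99 181.35]]
  model 0.11 0.03 [[329.86 184.31]]
  model 0.11 0.034 [[331.06 184.09]]
  model 0.11 0.038 [[332.27 183.88]]
  model 0.14 0.038 [[332.47 183.05]]
top 313.75396825396825 179.73859126984127 2016.0
top 303.2929120409906 188.90990606319386 2342.0
  model 0.3 0 [[314.49 182.51]]
  model 0.11 0.03 [[305.31 191.52]]
  model 0.11 0.034 [[303.9  191.85]]
  model 0.11 0.038 [[302.49 192.18]]
  model 0.14 0.038 [[302.27 191.3 ]]
```

View pics/top8.png

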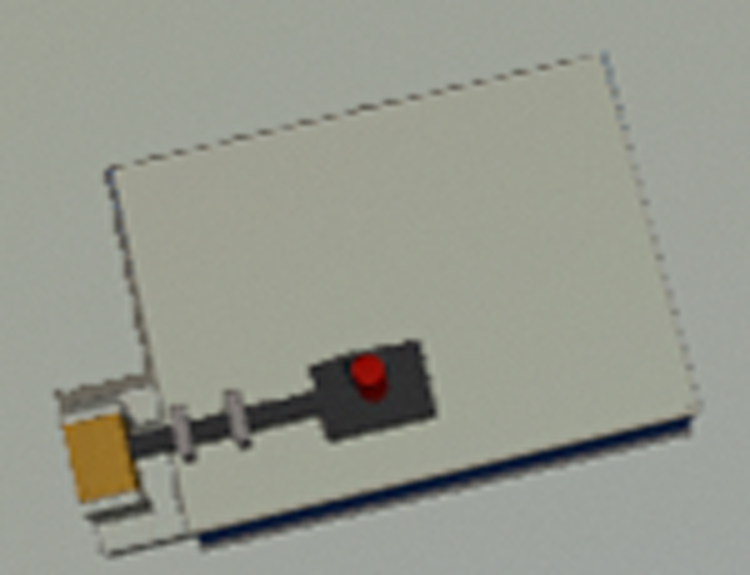

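```bash
python3 -m creep '[[0,0,0,0,-0.04,0,0.45],[0,0,0,0,-0.04,0,0.45],[0,0,0,0,-0.04,0,0.45],[0,0,0,0,-0.04,0,0.45],[0,0,0,0,-0.04,0,0.45],[0,0,0,0,-0.04,0,0.45],[0,0,0,0,-0.04,0,0.45],[0,0,0,0.03,-0.002,0.01,0.45],[0,0,0,0,0,0.03,0.45],[0,0,0,0,0,0.03,0.45],[0,0,0,0,0,0,0.45],[0,0,0,0,0,0,0.45]]'; python3 plan.py|head -3
```

```text
time: 14.72
tool_pos: [0.5054, 0.0088, 0.2467]
tool_rot: [-0.077, -0.102, 0.992, -0.007]
contact_force: [-0.4, -0.4, 2.0]
gripper_width: 0.452
rot [ 0.09 -0.24 -0.15]
F tool-case [-0.43 -0.3   2.05] 14.7167
tcp case [-0.0431  0.0228  0.2467] [0.5054 0.0088 0.2467]
```

```bash
python3 -m creep '[[0,0,0,0,0,0.03,0.45],[0,0,0,0,0,0.03,0.45],[0,0,0,0,0,0.02,0.45],[0,0,0,0,0,0.01,0.45],[0,0,0,0,0,0.006,0.45],[0,0,0,0,0,0,0.28],[0,0,0,0,0,0,0.28],[0,0,0,0,0,0,0.28]]'; python3 plan.py|sed -n 2,3p
```

```text
time: 15.38
tool_pos: [0.4943, 0.0068, 0.1556]
tool_rot: [-0.073, -0.103, 0.992, -0.008]
contact_force: [0.3, 0.7, -0.1]
gripper_width: 0.279
F tool-case [ 0.4   0.65 -0.07] 15.3833
tcp case [-0.0543  0.0232  0.1556] [0.4943 0.0068 0.1556]
```

Now probe +y from 0.0232: contact at ≈0.0275 means the bolt is still home; earlier means it slid back.

```bash
python3 -m creep '[[0,0,0,0,0.001,0.003,0.28],[0,0,0,0,0,0.003,0.28],[0,0,0,0,0,0,0.28]]'>/dev/null; python3 plan.py|sed -n 2,3p
python3 -m creep '[[0,0,0,0,0.001,0,0.28],[0,0,0,0,0,0,0.28]]'>/dev/null; python3 plan.py|sed -n 2,3p
python3 -m creep '[[0,0,0,0,0.001,0,0.28],[0,0,0,0,0,0,0.28]]'>/dev/null; python3 plan.py|sed -n 2,3p
python3 -m creep '[[0,0,0,0,0.001,0,0.28],[0,0,0,0,0,0,0.28]]'>/dev/null; python3 plan.py|sed -n 2,3p
python3 -m creep '[[0,0,0,0,0.0005,0,0.28],[0,0,0,0,0,0,0.28]]'>/dev/null; python3 plan.py|sed -n 2,3p
```

```text
F tool-case [ 0.37 -1.26  0.27] 15.6333
tcp case [-0.0567  0.0248  0.1473] [0.4916 0.0079 0.1473]
F tool-case [-0.61 -0.64 -0.6 ] 15.8
tcp case [-0.0566  0.0258  0.1475] [0.4915 0.0089 0.1475]
F tool-case [ 0.41 -0.82 -0.3 ] 15.9667
tcp case [-0.0566  0.0268  0.1475] [0.4913 0.0099 0.1475]
F tool-case [ 0.47 -1.02  0.77] 16.1333
tcp case [-0.0566  0.0276  0.1476] [0.4912 0.0106 0.1476]
F tool-case [ 0.43 -3.42 -1.45] 16.3
tcp case [-0.0566  0.0276  0.1476] [0.4912 0.0107 0.1476]
```

```bash
python3 -m creep '[[0,0,0,0,0.001,0,0.28],[0,0,0,0,0,0,0.28]]'>/dev/null; python3 plan.py|sed -n 2,3p
python3 -m creep '[[0,0,0,0,0.001,0,0.28],[0,0,0,0,0,0,0.28]]'>/dev/null; python3 plan.py|sed -n 2,3p
python3 -m creep '[[0,0,0,0,0.001,0,0.28],[0,0,0,0,0,0,0.28],[0,0,0,0,0,0,0.28]]'>/dev/null; python3 plan.py|sed -n 2,3p
```

```text
F tool-case [-0.19 -6.48  0.21] 16.4667
tcp case [-0.0565  0.0277  0.1477] [0.4912 0.0108 0.1477]
F tool-case [-0.31 -9.32 -0.72] 16.6333
tcp case [-0.0564  0.0278  0.1478] [0.4913 0.0109 0.1478]
F tool-case [ -0.42 -12.18  -0.71] 16.8833
tcp case [-0.0564  0.0279  0.1479] [0.4913 0.011  0.1479]
```

```bash
python3 -m creep '[[0,0,0,0,-0.003,0,0.28],[0,0,0,0,-0.002,0,0.28],[0,0,0,0,-0.001,0,0.35],[0,0,0,0,0,0,0.35],[0,0,0,0,0,-0.01,0.35],[0,0,0,0,0,-0.015,0.35],[0,0,0,0,0,-0.02,0.35],[0,0,0,0,0,-0.03,0.35],[0,0,0,0,0,-0.03,0.35],[0,0,0,0,0,-0.03,0.35],[0,0,0,0,0.04,0,0.35],[0,0,0,0,0.04,0,0.35],[0,0,0,0,0.04,0,0.35],[0,0,0,0,0.04,0,0.35],[0,0,0,0,0.04,0,0.35],[0,0,0,0,0.04,0,0.35],[0,0,0,0,0.04,0,0.35],[0,0,0,0,0,0,0.35],[0,0,0,0,0,0,0.35],[0,0,0,0,0,0,0.35]]'; python3 red.py|grep -v model; python3 - <<'E'
import cv2,numpy as np
im=cv2.imread("pics/top7.png");cv2.imwrite("pics/top9.png",im)
E
```

```text
time: 18.55
tool_pos: [0.4539, 0.2867, 0.2814]
tool_rot: [-0.074, -0.103, 0.992, -0.008]
contact_force: [-0.1, -0.6, -0.6]
gripper_width: 0.353
scene 322.90024529844646 179.03679476696647 1223.0
scene 331.5576208178439 181.23420074349443 1076.0
top 313.75396825396825 179.73859126984127 2016.0
top 303.29181338028167 188.89964788732394 2272.0
```

View pics/top9.png

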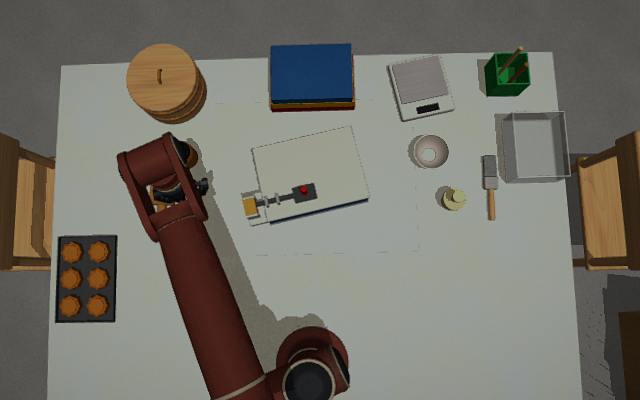

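```bash
python3 -c "
from plant import manip; print(manip.job_done())"
```

```text
the job is handed in; nothing more can be done
None
```

The carrier is shut: the bolt is home in the keeper, the lid stays down with the arm clear, and I handed the job in at about 19 s of the 58 s.

- **How it was done:** I set the half-open fingers either side of the red knob and pressed the thumb plate down. I pushed the bolt lightly against the brass face and slid it down in 1 mm steps until it dropped into the opening. Then I pushed it across to the bottom of the pocket.
- **Bolt seated:** the tip travelled 26 mm from the face to the pocket bottom, which matches the slot's depth. A second push after releasing met a solid stop at the same place.
- **Forces:** about 7 N at most on the brass face (the push less the bolt's own friction). About 12 N at the wrist when I checked the pocket bottom. No contact at the end.
- **Lid held:** in the final pictures the red knob has not moved since the first release, and the lid sits at about 0.12 rad by my estimate.
- **Bystanders:** the bowl, brush and right-hand mould look unmoved. The arm hid the jar and the wooden mould in the last picture, and I did not check the other plunger mould separately. The arm passed over that side at about 0.28 m or higher, well above the 0.11 m tallest item.

**One check disagreed:** the knob's movement in the pictures gave only about 33–34 mm of bolt travel, at or just under the 34 mm requirement. I took it that the bolt started about 4 mm forward rather than fully drawn back, because the fingers moved it only about 9 mm to reach the face and the re-push found it still at the bottom.

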